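# Unlock the stall's cash box by its push dial

## Task

Unlock the grey cash box: without pressing the dial, turn it left until its pointer stands at the second short mark left of the long mark, pause, then right to the second short mark right of it and pause, never running on to the third. Then turn it left again, pressing lightly, until you feel it drop into its gate, hidden somewhere between those two second marks, and gently push it fully in without forcing it round. Last, slide the bolt by its knob all the way towards the dial and let go, leaving the sugar bowl, mug and candlestick where they stand.

Things in the scene. Friction and masses are not known exactly. Their poses are not given: they have to be found in the camera images.
- safe: Grey steel cash box, fixed, 200 (x) by 280 (y) by 110 mm high; origin at the centre of its underside, z up, +x pointing away from the robot, +y to its left. On its top, seen from the centre: the dial 35 mm towards -x and 55 mm towards +y; the bolt's knob 35 mm towards -x and 80 mm towards -y.
- long_mark (a point): Inner end, next to the dial, of the long white mark on the flat ring (58 mm radius) round the dial; it lies 39.5 mm from the dial's axis along the box's +x. Seven marks stand 20 degrees apart: this one (16 mm long), three short ones (9 mm) left of it (towards the box's +y) and three right of it.
- dial_grip (a point): Point on the dial's axis in its grip bar, 40 mm above the box's top; it sinks with the dial. Dial: black knurled drum, 72 mm diameter, its flat top 18 mm above the box's top; across it an upright aluminium grip bar 54 mm long, 12 wide, 32 high (top 50 mm above the box). The point's x axis runs along the bar towards its pointer, a small ridge that reaches the drum's edge; z up.
- dial (a joint): Dial angle in rad: 0 with the pointer at the long mark, growing when turned left (anticlockwise from above). Short marks at 0.349, 0.698, 1.047 to the left, negative to the right; end stops at 1.3 and -1.3. Rubs with about 0.06 N m; stays where it is left.
- pin (a joint): How far the dial's gate pin is down, in m: 0 up, 0.007 fully in (a stop). 2.5 N of friction; stays where left. Away from the gate it lands on a hard plate after 0.5 mm. It goes in only with the dial within 0.05 to 0.08 rad of the gate, hidden at an angle that differs every time, -0.45 to 0.45 rad. Once in, it holds the dial's angle within that play. The bolt is blocked until the pin is 5 mm down.
- press (a joint): Compression in m of the spring (2000 N/m, full travel 0.010) between the dial's drum and its pin: 0 when not pressed, 0.0025 at 5 N. It springs back when let go. More than 0.0085 (17 N) counts as pressing too hard.
- pin_tip: The gate pin itself, hidden under the drum: steel, 6 mm thick, 30 mm from the dial's axis under the pointer; origin on the dial's axis at the box's top, x axis towards the pin. It must not be loaded over 30 N (by forcing the dial round when the pin is in its gate, for example).
- bolt (a joint): How far the bolt has been slid, in m: 0 locked in its keeper, 0.035 fully drawn (a stop), growing along the box's +y, towards the dial. 3 N of friction; stays where it is left.
- bolt_grip (a point): Point on the axis of the bolt's upright knob, 33 mm above the box's top. The knob is a steel post of 16 mm diameter that stands up 45 mm from the box's top; axes parallel to the box's.
- sugar_bowl: Lidded white sugar bowl, 62 mm wide and 58 mm high, loose, standing on the box's top behind dial and bolt; origin at the centre of its underside.
- mug: Blue mug, 76 mm wide (handle to its +y) and 90 mm high, loose, on the table left of the box; origin at the centre of its underside.
- candlestick: Brass candlestick, 70 mm wide, 125 mm high, loose, on the table right of the box; origin at the centre of its underside.

How it is judged:
By the outcome, as a careful person would: the job done as asked, in the order asked, and still so for the second after the job is handed in, with the robot touching nothing.
It also fails if it takes over 72 s, if anything falls off the work surface, if the arm or the gripper's body presses on something with over 40 N, if the wrist force passes 120 N, or if a joint passes its speed limit or range.

## Robot

A 6-joint arm with a two-finger parallel gripper is mounted at the origin on the work surface. World frame = base frame: x ahead of the robot, y to its left, z up, the work surface at z = 0. Lengths are in mm, angles in rad, forces in N, time in s.
With the tool pointing down it reaches from about 325 to 900 mm from the base axis. Payload 6.1 kg.
Tool frame: the origin (TCP) lies at the very end of the fingers, on their centre line; the grasp point (between the pads) lies arm.hold_point_z behind it (arm.hold_point_z is the distance from the TCP to the grasp point, in mm); z points along the fingers, y is the direction in which the jaws open and shut (so a half turn about z gives the same grasp; the last joint's range is limited). The gripper opens to 85 mm and grips with 20 to 120 N. Pads are 22 mm wide; open, the fingers measure 114 mm over their backs; the gripper's body (76 mm by 85 mm) begins 54 mm behind the grasp point. The pads swing forward as they close: fully open they stand 13 mm farther back than shut.
Start: joints at [1.165, 0.22, 1.526, -0, 1.395, -0.126], TCP at [172.601, 600.687, 231.3] pointing down, gripper open.
Joint ranges: [-2.98, 2.98], [-0.91, 2.08], [0.09, 2.57], [-1.24, 4.39], [0.2, 2.65], [-2.68, 2.68]. Speed limits (rad/s): [2.57, 2.57, 3.01, 3.14, 3.14, 3.14].

## Interface

Orientations are given as a unit quaternion [x, y, z, w].
In Python, from plant import arm gives the robot as it stands. Calls block until the motion is done:
- arm.move_pose(position, orientation): joint-space move of the TCP to a pose.
- arm.move_l(position, max_speed=150, frame=None, contact_N=None): straight line of the TCP; frame=None keeps the orientation; max_speed is the mean speed in mm/s. With contact_N (N) it stops when the force on the tool has changed by that much, and returns True; else False.
- arm.move_j(angles): joint-space move.
- arm.grip(opening): finger opening in mm; the grip force is fixed at half the most; returns when the fingers have stopped.
- arm.dwell(seconds).
- arm.ik(position, orientation): joint angles nearest the present ones, or None.
- arm.read_state(): the state.
- arm.get_image(name): name is "side" or "top" or "wrist"; returns the picture (400x640x3 uint8, red, green, blue); there is no depth.
- arm.camera_params(name): a dict with "fov_y" (degrees; the focal length in pixels is half the picture's height over the tangent of half this angle, whatever the lens; pixels are square), "cx", "cy" (the principal point, pixels), "R" (3x3) and "t" (3): a world point X has camera coordinates R X + t. Camera axes: x right, y down, z forward; pixel columns grow to the right and rows downward; lengths in mm; the calibration is good to about 2 mm. A picture is of the moment at which its call begins: read the wrist's pose just before it. camera_params takes no time and is no camera call; for the wrist camera it gives the pose at the moment of the call.
A pose or a line that the arm cannot do raises arm.Unreachable and nothing moves.
- arm.finish_job(): hands the job in, once; it reports no verdict.
The state is a dict: "clock": time; "q": joint angles; "qd": joint speeds; "joint_torque": joint torques, N m; "position": TCP position; "ee_rot": TCP orientation; "contact_force": force on the tool from outside, world axes, zero at the start; "torque": the same for the moment, N m; "opening": finger opening in mm.
Only numpy, scipy, OpenCV 4.12 (cv2) and the standard library are available. Lean on these libraries where they do the work, as an engineer would, in place of code of your own. Each camera call takes 0.05 s, during which the arm holds its last target. There are 200 camera calls.

## Working session

There is one attempt and no reset: what is moved stays moved. The work goes in short steps, each a Python script; the robot and the scene stay as the last script left them, time stands still between calls to the robot, and variables do not carry over. Pictures are saved under pics/ and viewed, about 8 in all and at most 12, crops included, and the job is handed in when it is done.

```bash
ls; mkdir -p pics
python3 - <<'E'
from plant import arm
import cv2,numpy as np
for n in("top","side"):
    p=arm.camera_params(n);print(n,p)
    cv2.imwrite(f"pics/{n}0.png",arm.get_image(n)[:,:,::-1])
print(arm.read_state(),arm.hold_point_z)
E
```

```text
pics
top {'fov_y': 46.81703383111668, 'cx': 325.6691324398347, 'cy': 200.755164700457, 'R': array([[ 0.01255843, -0.99982249,  0.01404523],
       [-0.9888536 , -0.01450229, -0.14818312],
       [ 0.1483605 , -0.01202772, -0.9888602 ]]), 't': array([  20.3969388 ,  631.61172303, 1098.48530287])}
side {'fov_y': 53.0089411027895, 'cx': 321.7753215016344, 'cy': 196.89506991700915, 'R': array([[-0.99007724, -0.14035944, -0.00680333],
       [-0.08089934,  0.60890211, -0.78910932],
       [ 0.11490151, -0.78072879, -0.6142151 ]]), 't': array([623.60346756, 116.27872182, 765.35302471])}
{'clock': 0.1, 'q': array([ 1.16486932e+00,  2.21178349e-01,  1.52750625e+00,  9.98118458e-06,
        1.39474194e+00, -1.26144995e-01]), 'qd': array([ 0.00160928,  0.0002338 , -0.00319745, -0.00037397,  0.00180985,
       -0.00125392]), 'joint_torque': array([ 1.44351881e-03, -4.98241067e+01, -3.90547836e+01, -2.58695818e-04,
        5.63887166e-03,  2.97836550e-05]), 'position': array([172.394385  , 600.16708262, 230.28435179]), 'ee_rot': array([ 1.39435996e-01,  9.90230661e-01, -8.83392265e-04, -2.45811894e-04]), 'contact_force': array([-1.18465227, -0.47039659,  0.10476293]), 'torque': array([0.02399436, 0.00027196, 0.04475688]), 'opening': 85.15889955115662} 18.700000000000003
```

View pics/top0.png

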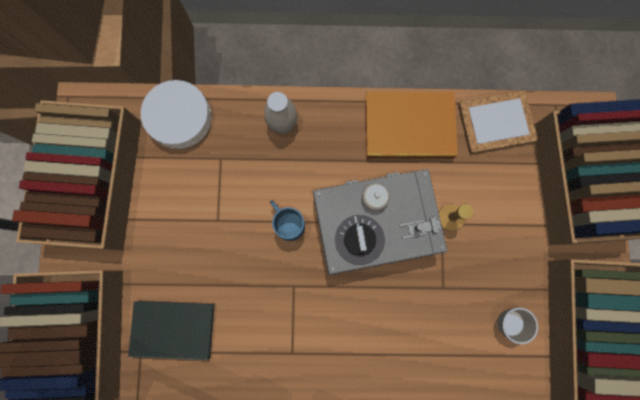

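View pics/side0.png

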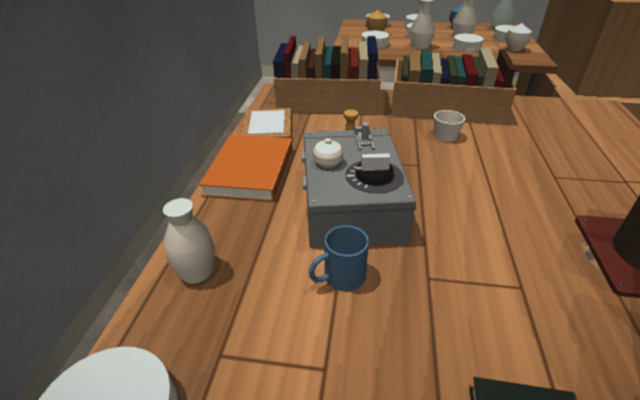

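The top view shows the box's top with corners near (314,189), (433,170), (446,250) and (329,273). The dial is at about (360,238), with its pointer near the long mark, and the bolt knob is at about (434,228). The bowl is at (375,196), the mug at (289,224) and the candlestick at (457,215).

```bash
cat > h.py <<'E'
import numpy as np,cv2
from plant import arm
from scipy.spatial.transform import Rotation as Ro
def cast(p,uv,z):
    f=200/np.tan(np.radians(p["fov_y"]/2)); R=np.array(p["R"]);t=np.array(p["t"])
    d=R.T@np.array([(uv[0]-p["cx"])/f,(uv[1]-p["cy"])/f,1]); c=-R.T@t
    return c+d*(z-c[2])/d[2]
def proj(p,X):
    f=200/np.tan(np.radians(p["fov_y"]/2)); x=np.array(p["R"])@X+p["t"]
    return x[:2]/x[2]*f+[p["cx"],p["cy"]]
def down(yaw):  # tool pointing down, jaw axis (tool y) at world angle yaw
    y=np.array([np.cos(yaw),np.sin(yaw),0]);z=np.array([0,0,-1.]);x=np.cross(y,z)
    return Ro.from_matrix(np.c_[x,y,z]).as_quat()
E
python3 - <<'E'
from h import *
p=arm.camera_params("top")
im=arm.get_image("top")
C=[cast(p,u,110)[:2] for u in[(314,189),(433,170),(446,250),(329,273)]]
c=np.mean(C,0);print(np.round(C),c)
yv=(C[0]-C[1]+C[3]-C[2]);ya=np.arctan2(yv[1],yv[0])-np.pi/2
print("yaw",ya)
R=np.array([[np.cos(ya),-np.sin(ya)],[np.sin(ya),np.cos(ya)]])
d=c+R@[-35,55];b=c+R@[-35,-80];print("dial",d,"bolt",b,proj(p,[*d,110]),proj(p,[*b,155]))
print(cast(p,(375,196),140),cast(p,(289,224),90),cast(p,(457,213),125))
pw=arm.camera_params("wrist");print(pw)
s=arm.read_state();print(Ro.from_quat(s["ee_rot"]).as_matrix().round(3), s["position"])
Rw=np.array(pw["R"]);print("cam in tool",Ro.from_quat(s["ee_rot"]).as_matrix().T@(-Rw.T@pw["t"]-s["position"]))
for yw in np.arange(-3,3.2,.4):
    q=arm.ik([*d,330],down(yw)); print(round(yw,1),None if q is None else np.round(q,2))
E
```

```text
[[ 649.   58.]
 [ 699. -224.]
 [ 511. -250.]
 [ 455.   20.]] [578.5502523  -99.10401721]
yaw 0.18974586841675012
dial [533.80491218 -51.69247287] bolt [ 559.26717181 -184.26951965] [360.3673553  238.85602809] [421.542521   226.88625478]
[629.935513   -82.33950048 140.        ] [567.96831521 115.51851951  90.        ] [ 595.42590224 -273.60006556  125.        ]
{'fov_y': 67.82377291623293, 'cx': 320.0090471388189, 'cy': 199.00958208219063, 'R': array([[ 0.2756347 ,  0.96126133, -0.00147054],
       [ 0.91529977, -0.26198756,  0.30592294],
       [ 0.29368663, -0.08566896, -0.95205514]]), 't': array([-624.49490221,  -40.43244877,  378.75048427])}
[[-0.961  0.276 -0.001]
 [ 0.276  0.961 -0.001]
 [ 0.    -0.001 -1.   ]] [172.43843304 600.26595513 230.45886025]
cam in tool [  77.7014946     0.25088626 -141.57161516]
-3.0 None
-2.6 [-0.24 -0.04  1.62 -0.    1.56  2.36]
-2.2 [-0.24 -0.04  1.62 -0.    1.56  1.96]
-1.8 [-0.24 -0.04  1.62 -0.    1.56  1.56]
-1.4 [-0.24 -0.04  1.62 -0.    1.56  1.16]
-1.0 [-0.24 -0.04  1.62 -0.    1.56  0.76]
-0.6 [-0.24 -0.04  1.62 -0.    1.56  0.36]
-0.2 [-0.24 -0.04  1.62 -0.    1.56 -0.04]
0.2 [-0.24 -0.04  1.62 -0.    1.56 -0.44]
0.6 [-0.24 -0.04  1.62 -0.    1.56 -0.84]
1.0 [-0.24 -0.04  1.62 -0.    1.56 -1.24]
1.4 [-0.24 -0.04  1.62 -0.    1.56 -1.64]
1.8 [-0.24 -0.04  1.62 -0.    1.56 -2.04]
2.2 [-0.24 -0.04  1.62 -0.    1.56 -2.44]
2.6 None
3.0 None
```

Run:
```python
from h import *
arm.move_pose([530,-85,300],down(.19-np.pi/2))
p=arm.camera_params("wrist");im=arm.get_image("wrist")
np.save("w0.npy",im)
import pickle;pickle.dump(p,open("w0.pkl","wb"))
cv2.imwrite("pics/w0.png",im[:,:,::-1])
print(arm.read_state()["clock"],proj(p,[533.8,-51.7,128]),proj(p,[559,-184,155]))
```

```text
2.9417 [290.84732596 171.1327686 ] [424.52415402 177.57594193]
```

View pics/w0.png

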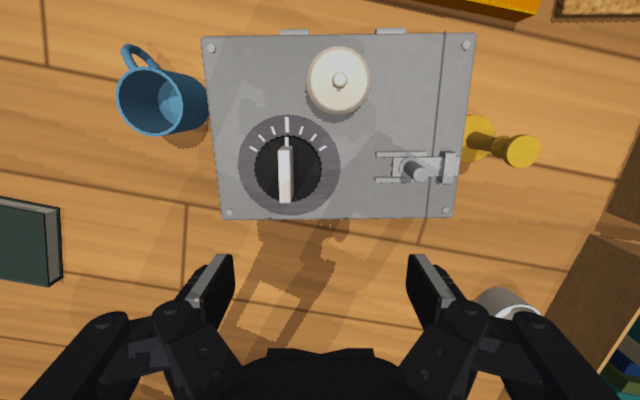

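```bash
cat > meas.py <<'E'
from h import *
def meas(im,p,d0):
    """white blobs near the dial: returns marks' centroids at z=110 and bar"""
    hsv=cv2.cvtColor(im,cv2.COLOR_RGB2HSV)
    m=((hsv[...,2]>165)&(hsv[...,1]<50)).astype(np.uint8)
    n,l,st,ce=cv2.connectedComponentsWithStats(m)
    out=[]
    for i in range(1,n):
        if st[i,4]<6: continue
        X=cast(p,ce[i],110)
        if np.hypot(*(X[:2]-d0))<62:
            ys,xs=np.nonzero(l==i)
            out.append((st[i,4],ce[i].round(1),st[i,:4],X[:2].round(1)))
    return out
E
python3 - <<'E'
from meas import *;import pickle
im=np.load("w0.npy");p=pickle.load(open("w0.pkl","rb"))
C=[cast(p,u,110)[:2] for u in[(203,37),(475,33),(452,216),(222,219)]]
print(np.round(C,1),np.mean(C,0))
for a,b in((0,1),(3,2),(2,1),(3,0)):
    v=C[b]-C[a];print(np.hypot(*v),np.arctan2(v[1],v[0]))
hsv=cv2.cvtColor(im,cv2.COLOR_RGB2HSV)
d=(hsv[...,2]<60).astype(np.uint8);n,l,st,ce=cv2.connectedComponentsWithStats(d[:230])
for i in range(1,n):
    if st[i,4]>300:print("dark",st[i],ce[i])
for o in meas(im,p,np.array([533.8,-51.7])):print(*o)
c=im[100:240,200:480];cv2.imwrite("pics/w0c.png",cv2.resize(c,None,fx=2.8,fy=2.8,interpolation=cv2.INTER_CUBIC)[:,:,::-1])
E
```

```text
[[ 647.4   57.2]
 [ 702.4 -207.5]
 [ 512.3 -248.1]
 [ 456.1   20.8]] [579.56641585 -94.41353486]
270.35272542290653 -1.3658065929461018
274.6894383738645 -1.3647120002451159
194.34860652510727 0.21048113258014148
194.67380313893227 0.18819516926246269
dark [ 255  135   29   65 1116] [268.62275986 166.74641577]
dark [ 287  135   35   67 1442] [304.20249653 167.41678225]
58 [286.5 124. ] [285 117   4  15] [580.  -37.7]
19 [272.9 130.3] [271 127   5   8] [570.6 -24.2]
18 [300.7 130. ] [299 126   4   8] [576.7 -53.9]
19 [261.4 137.7] [258 135   7   7] [560.3 -12.9]
18 [313.2 136.9] [311 134   6   7] [572.  -68.5]
26 [286.  141.2] [285 137   3   9] [561.8 -40.1]
20 [252.9 148.3] [250 146   7   6] [547.   -5.2]
19 [322.4 147.6] [319 146   8   5] [562.5 -80.7]
588 [283.9 175.2] [278 150  12  53] [523.4 -43.7]
```

View pics/w0c.png

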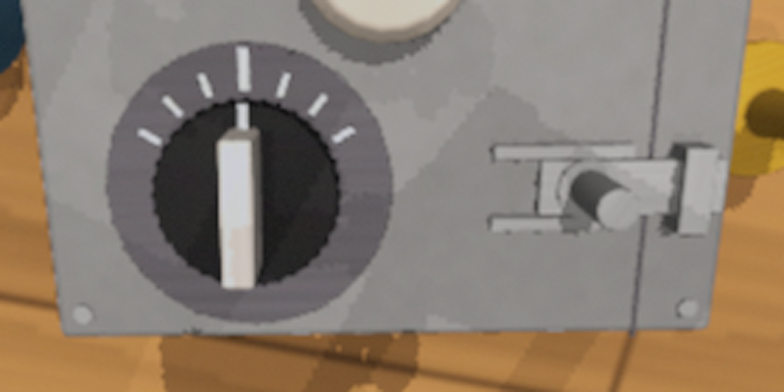

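```bash
cat > fit.py <<'E'
from meas import *
from scipy.optimize import least_squares
def fitmarks(im,p,d0,yaw0=.19):
    M=[o for o in meas(im,p,d0) if 10<o[0]<100 ]
    M=[o for o in M if np.hypot(*(o[3]-d0))>37 and np.hypot(*(o[3]-d0))<54]
    P=np.array([o[3] for o in M]);r=np.array([47.5 if o[0]>=max(q[0] for q in M) else 44. for o in M])
    a=np.arctan2(*(P-d0).T[::-1])-yaw0; k=np.round(a/np.radians(20))
    def res(v): 
        th=v[2]+k*np.radians(20); return (P-v[:2]-v[3]*r[:,None]*np.c_[np.cos(th),np.sin(th)]).ravel()
    s=least_squares(res,[*d0,yaw0,1]);return s.x,s.fun,k
E
python3 - <<'E'
from fit import *;import pickle
im=np.load("w0.npy");p=pickle.load(open("w0.pkl","rb"))
x,f,k=fitmarks(im,p,np.array([533.8,-51.7]));print(x,np.abs(f).max(),k)
d=x[:2];ya=x[2]
# bar: front/back of bar top at z 160
hsv=cv2.cvtColor(im,cv2.COLOR_RGB2HSV)
A=cast(p,(200+237/2.8,100+141/2.8),160)[:2];B=cast(p,(200+237/2.8,100+288/2.8),160)[:2]
print("bar",A,B,(A+B)/2,np.hypot(*(A-B)),np.arctan2(*(A-B)[::-1]))
P1=cast(p,(286,141),128)[:2];v=P1-d;print("ridge",P1,np.hypot(*v),np.arctan2(v[1],v[0])-ya)
print("knob",cast(p,(420.7,174.3),155), d+np.array([np.sin(ya),-np.cos(ya)])*135)
E
```

```text
[ 5.32930972e+02 -4.74986675e+01  2.04133060e-01  1.00843132e+00] 0.22068967786235305 [ 0.  1. -1.  2. -2.  3. -3.]
bar [560.01086433 -44.52114096] [508.30334018 -52.62834762] [534.15710225 -48.57474429] 52.339228637402215 0.15552352594713195
ridge [564.44265886 -41.58057413] 32.06259866725109 -0.018489226189062596
knob [ 561.46590302 -179.31975008  155.        ] [ 560.29794207 -179.69567563]
```

```bash
cat >> h.py <<'E'
D=np.array([533.2,-47.9]);YA=.204
def st(tag=""):
    s=arm.read_state();R=Ro.from_quat(s["ee_rot"]).as_matrix()
    a=np.arctan2(R[1,1],R[0,1])+np.pi/2-YA
    print(tag,"t%.1f"%s["clock"],"pos",s["position"].round(1),"dial %.3f"%a,"F",s["contact_force"].round(1),"M",s["torque"].round(2),"op %.1f"%s["opening"],flush=True);return s,a
def tq(a): return down(YA+a-np.pi/2)
E
python3 - <<'E'
from h import *
arm.move_pose([*D,220],tq(-.03)); st()
print(arm.move_l([*D,133.5],80,contact_N=4)); st()
arm.grip(0); st("grip")
arm.dwell(.3); st()
p=arm.camera_params("wrist");im=arm.get_image("wrist");cv2.imwrite("pics/w1.png",im[:,:,::-1])
E
```

```text
t3.4 pos [532.9 -47.5 220. ] dial -0.028 F [ 0.9 -0.   1.4] M [0.03 0.04 0.01] op 85.6
False
 t4.6 pos [533.7 -48.  134.2] dial -0.030 F [ 0.3 -0.4  1. ] M [ 0.04 -0.02 -0.03] op 85.3
grip t5.3 pos [533.2 -47.7 133.5] dial -0.030 F [0.4 1.4 0.4] M [0.15 0.02 0.05] op 10.7
 t5.6 pos [533.2 -47.7 133.5] dial -0.030 F [-0.3  3.   0.7] M [ 0.32  0.02 -0.  ] op 10.7
```

View pics/w1.png

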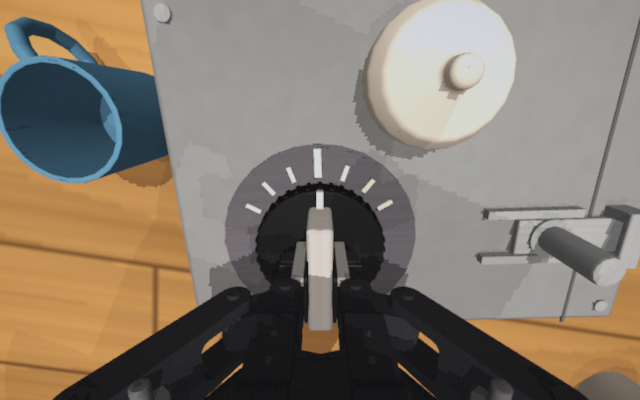

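```bash
cat >> fit.py <<'E'
def look(name):
    p=arm.camera_params("wrist");im=arm.get_image("wrist");cv2.imwrite(f"pics/{name}.png",im[:,:,::-1])
    x,f,k=fitmarks(im,p,D,YA);print("fit",x.round(3),np.abs(f).max().round(2),k)
    for o in meas(im,p,D):
        X=cast(p,o[1],129)[:2]-x[:2]
        if o[0]>15 and np.hypot(*X)<36:print("blob",o[0],o[1],"r %.1f ang %.3f"%(np.hypot(*X),np.arctan2(X[1],X[0])-x[2]))
def turn(a,z=133.5,n=1):
    a0=st()[1]
    for b in np.linspace(a0,a,n+1)[1:]:
        arm.move_j(arm.ik([*D,z],tq(b)))
    return st("turned")
E
python3 - <<'E'
from fit import *
look("w2")
turn(.33,n=2);look("w3")
turn(.698,n=2);arm.dwell(.5);st();look("w4")
E
```

```text
fit [ 5.32619e+02 -4.86530e+01  2.18000e-01  1.00100e+00] 1.94 [-1.  1. -2.  2. -3.  3.]
blob 119 [319.1 200.1] r 32.4 ang -0.008
blob 1155 [319.7 251.9] r 2.7 ang 0.274
 t5.7 pos [533.2 -47.7 133.5] dial -0.030 F [-1.5  2.9  1.1] M [0.44 0.03 0.02] op 10.8
turned t6.3 pos [533.1 -47.7 133.4] dial 0.324 F [-0.2  3.3 -0.2] M [ 0.66 -0.03  0.09] op 10.8
fit [ 5.32747e+02 -4.90550e+01  2.17000e-01  1.00000e+00] 1.81 [ 1.  2. -1.  3. -2. -3.]
blob 118 [319.  200.1] r 32.7 ang 0.345
blob 1037 [319.3 249.6] r 4.4 ang 0.537
 t6.3 pos [533.2 -47.7 133.5] dial 0.324 F [-0.4  3.7  0.7] M [0.66 0.05 0.06] op 10.6
turned t6.9 pos [533.1 -47.6 133.4] dial 0.690 F [-0.3  5.9  0.6] M [0.92 0.04 0.08] op 11.0
 t7.4 pos [533.1 -47.6 133.4] dial 0.689 F [-0.2  4.7  0.9] M [0.97 0.06 0.05] op 10.8
fit [ 5.32935e+02 -4.98310e+01  2.25000e-01  9.95000e-01] 2.0 [ 2.  3.  1. -1. -2. -3.]
blob 119 [319.1 200.1] r 33.3 ang 0.702
blob 913 [319.5 246.7] r 6.7 ang 0.805
```

```bash
sed -i 's/10<o\[0\]<100/10<o[0]<400/' fit.py
python3 - <<'E'
from fit import *
look("w4b")
E
```

```text
fit [ 5.3290e+02 -4.8587e+01  2.0500e-01  1.0180e+00] 0.11 [ 2.  3.  1. -0. -1. -2. -3.]
blob 119 [319.1 200.1] r 32.3 ang 0.698
blob 912 [319.5 246.7] r 5.7 ang 0.707
```

View pics/w4b.png

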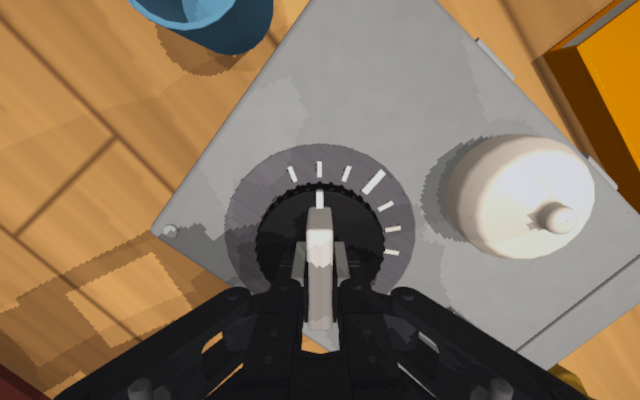

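The pointer is at the second short mark left, with the ridge at (319,200) and the mark at (319,169). Next I turn right.

Run:
```python
from fit import *
arm.dwell(.3)
turn(0,n=2);turn(-.698,n=2);arm.dwell(.7);st();look("w5")
```

```text
t7.8 pos [533.1 -47.6 133.4] dial 0.689 F [-0.3  5.8  0.3] M [0.91 0.   0.08] op 10.8
turned t8.7 pos [533.2 -47.8 133.5] dial 0.003 F [-0.8  4.8  0.2] M [ 0.9   0.06 -0.05] op 10.5
 t8.7 pos [533.2 -47.8 133.5] dial 0.003 F [-0.8  4.8  0.2] M [ 0.9   0.06 -0.05] op 10.5
turned t9.5 pos [533.1 -48.1 133.5] dial -0.692 F [-0.6  4.   0.6] M [ 0.69  0.1  -0.09] op 10.9
 t10.2 pos [533.1 -48.  133.5] dial -0.698 F [-1.3  1.5  0.1] M [0.4  0.3  0.09] op 10.6
fit [ 5.32414e+02 -4.70250e+01  2.03000e-01  1.01900e+00] 0.17 [-2. -1. -3.  0.  1.  2.  3.]
blob 128 [319.4 200.3] r 32.6 ang -0.691
blob 1068 [319.5 250.6] r 3.6 ang -0.660
```

```bash
cat >> fit.py <<'E'
def fz(n=5):
    v=[]
    for _ in range(n): v.append(arm.read_state()["contact_force"][2]);arm.dwell(.02)
    return np.mean(v)
E
python3 - <<'E'
from fit import *
turn(-.58);arm.dwell(.2);f0=fz(10);print("f0",f0)
z=133.5
while z>128:
    z-=.5;arm.move_l([*D,z],20);f=fz()-f0
    print("z %.1f act %.2f f %.1f"%(z,arm.read_state()["position"][2],f))
    if f>5.5:break
open("z.txt","w").write(f"{z} {f0}");st()
E
```

```text
t10.3 pos [533.1 -48.  133.5] dial -0.698 F [-1.8  2.   1.6] M [0.43 0.27 0.05] op 11.0
turned t10.5 pos [533.2 -47.9 133.5] dial -0.583 F [-1.2  2.5 -0.5] M [0.42 0.29 0.05] op 11.2
f0 0.4301963451646163
z 133.0 act 133.02 f 0.4
z 132.5 act 132.53 f 1.2
z 132.0 act 132.06 f 1.5
z 131.5 act 131.56 f 2.4
z 131.0 act 131.09 f 3.2
z 130.5 act 130.59 f 4.0
z 130.0 act 130.10 f 4.8
z 129.5 act 129.70 f 5.5
z 129.0 act 129.32 f 6.1
 t13.9 pos [533.2 -47.9 129.3] dial -0.580 F [-4.3  1.5  6.3] M [ 0.29  0.86 -0.01] op 10.5
```

Run:
```python
from fit import *
z,f0=map(float,open("z.txt").read().split())
h=[];a=-.58
while a<.5:
    a+=.03;arm.move_j(arm.ik([*D,z],tq(a)));f=fz(6)-f0
    s=arm.read_state();h.append(f)
    print("%.2f f %.2f z %.2f Mz %.2f t %.1f"%(a,f,s["position"][2],s["torque"][2],s["clock"]))
    if f<np.median(h[:-1][-6:] or [f])-1.1 or abs(s["torque"][2])>.5:break
st()
```

```text
-0.55 f 5.91 z 129.32 Mz 0.06 t 14.2
-0.52 f 6.14 z 129.28 Mz 0.10 t 14.6
-0.49 f 6.19 z 129.31 Mz 0.04 t 14.9
-0.46 f 6.56 z 129.31 Mz 0.00 t 15.3
-0.43 f 5.74 z 129.31 Mz 0.06 t 15.6
-0.40 f 6.32 z 129.31 Mz 0.02 t 16.0
-0.37 f 6.01 z 129.33 Mz 0.06 t 16.3
-0.34 f 6.25 z 129.32 Mz 0.03 t 16.7
-0.31 f 6.49 z 129.34 Mz -0.02 t 17.0
-0.28 f 5.89 z 129.33 Mz 0.07 t 17.4
-0.25 f 6.07 z 129.35 Mz 0.04 t 17.7
-0.22 f 5.98 z 129.33 Mz 0.01 t 18.1
-0.19 f 6.56 z 129.31 Mz 0.01 t 18.4
-0.16 f 5.91 z 129.31 Mz 0.09 t 18.8
-0.13 f 5.74 z 129.30 Mz 0.10 t 19.1
-0.10 f 5.09 z 129.10 Mz 0.11 t 19.5
-0.07 f 4.90 z 129.12 Mz 0.10 t 19.8
-0.04 f -3.80 z 128.17 Mz 0.25 t 20.2
 t20.2 pos [533.2 -47.7 128.2] dial -0.041 F [ 1.4  3.1 -4.5] M [ 0.6  -0.1   0.25] op 10.6
```

Run:
```python
from fit import *
z,f0=map(float,open("z.txt").read().split())
arm.dwell(.2);print(fz(10)-f0);st()
arm.move_j(arm.ik([*D,z],tq(-.06)));arm.dwell(.2);print(fz(10)-f0);st()
look("w6")
```

```text
-9.054192244117905
 t20.6 pos [533.1 -47.8 128.3] dial -0.040 F [ 3.7  2.8 -9.8] M [ 0.63 -0.58  0.25] op 10.8
-13.115421218162961
 t21.2 pos [533.1 -47.8 128.4] dial -0.060 F [  4.7   1.6 -12.7] M [ 0.65 -0.77  0.44] op 11.0
fit [ 5.32376e+02 -4.78110e+01  2.04000e-01  1.01700e+00] 0.12 [ 0. -1.  1. -2.  2. -3.  3.]
blob 120 [318.3 200. ] r 34.1 ang -0.040
blob 1127 [319.1 251.3] r 5.6 ang -0.007
```

Run:
```python
from fit import *
z,f0=map(float,open("z.txt").read().split())
z=128.4
for a in(-.05,-.03,-.015):
    arm.move_j(arm.ik([*D,z],tq(a)));arm.dwell(.15);f=fz(6)-f0
    s=st("f %.1f"%f)[0]
    if abs(s["torque"][2])>.6:break
look("w7")
```

```text
f -5.1 t21.7 pos [533.2 -47.8 128.7] dial -0.050 F [ 0.1  3.7 -5.6] M [ 0.93 -0.04  0.32] op 10.7
f -2.1 t22.2 pos [533.2 -47.8 128.6] dial -0.030 F [-0.9  4.6 -1.3] M [0.93 0.19 0.12] op 11.2
f -0.9 t22.7 pos [533.2 -47.8 128.5] dial -0.015 F [-1.1  4.7 -1.1] M [0.99 0.24 0.1 ] op 10.9
fit [ 5.32424e+02 -4.79300e+01  2.06000e-01  1.01600e+00] 0.09 [ 0.  1. -1. -2.  2. -3.  3.]
blob 118 [319.  200.1] r 34.1 ang -0.008
blob 1119 [319.3 251.7] r 5.4 ang 0.014
```

Run:
```python
from fit import *
z,f0=map(float,open("z.txt").read().split())
z=128.5
while z>121:
    z-=.4;arm.move_l([*D,z],20);f=fz()-f0;s=arm.read_state()
    print("z %.1f act %.2f f %.1f Mz %.2f"%(z,s["position"][2],f,s["torque"][2]))
    if f>7.5 or abs(s["torque"][2])>.5:break
st();look("w8")
```

```text
z 128.1 act 128.26 f -0.5 Mz 0.10
z 127.7 act 127.97 f 0.1 Mz 0.05
z 127.3 act 127.64 f 0.7 Mz 0.04
z 126.9 act 127.32 f 1.3 Mz 0.07
z 126.5 act 127.00 f 2.1 Mz 0.12
z 126.1 act 126.67 f 2.5 Mz 0.11
z 125.7 act 126.37 f 2.9 Mz 0.10
z 125.3 act 126.06 f 3.4 Mz 0.06
z 124.9 act 125.65 f 3.4 Mz 0.09
z 124.5 act 125.25 f 3.0 Mz 0.14
z 124.1 act 124.88 f 3.5 Mz 0.12
z 123.7 act 124.56 f 3.6 Mz 0.07
z 123.3 act 124.25 f 4.4 Mz 0.10
z 122.9 act 123.93 f 5.4 Mz 0.11
z 122.5 act 123.64 f 5.7 Mz 0.09
z 122.1 act 123.30 f 6.6 Mz 0.09
z 121.7 act 123.02 f 7.1 Mz 0.11
z 121.3 act 122.68 f 7.4 Mz 0.04
z 120.9 act 122.39 f 7.8 Mz 0.15
 t29.1 pos [533.4 -47.8 122.4] dial -0.015 F [-5.8  6.2  9.3] M [1.17 1.11 0.15] op 10.9
fit [ 5.32341e+02 -4.79120e+01  2.04000e-01  1.01700e+00] 0.13 [ 0.  1. -1. -2.  2. -3.  3.]
blob 1106 [319.4 251.9] r 8.8 ang -0.008
```

Run:
```python
from fit import *
z,f0=map(float,open("z.txt").read().split())
arm.move_l([*D,122.5],20);arm.dwell(.2);print(fz()-f0);st()
arm.move_l([*D,123.5],20);arm.dwell(.2);print(fz()-f0);st()
arm.grip(50);st("open")
arm.move_l([*D,230],120);st()
arm.move_pose([530,-85,300],tq(0));arm.dwell(.2)
p=arm.camera_params("wrist");im=arm.get_image("wrist")
c=im[100:240,200:480];cv2.imwrite("pics/w9.png",cv2.resize(c,None,fx=2.8,fy=2.8,interpolation=cv2.INTER_CUBIC)[:,:,::-1])
x=fitmarks(im,p,D,YA)[0];print(x)
for o in meas(im,p,D):print(*o)
# bar ends predicted for sunk 7 mm / 0
for h in(160,153):
    for r in(27,-27):
        print(h,r,proj(p,[*(x[:2]+r*np.array([np.cos(x[2]-.01),np.sin(x[2]-.01)])),h]))
```

```text
5.685147058283916
 t29.7 pos [533.3 -47.8 123.6] dial -0.015 F [-4.   6.2  6.2] M [1.09 0.83 0.1 ] op 10.7
4.059011586049045
 t30.2 pos [533.3 -47.8 124.4] dial -0.015 F [-3.1  5.8  5.5] M [1.08 0.7  0.1 ] op 10.9
open t30.7 pos [533.3 -48.3 123.6] dial -0.015 F [0.8 1.1 0.6] M [-0.04  0.05  0.03] op 49.9
 t31.7 pos [532.6 -47.8 229. ] dial -0.015 F [-0.8 -0.5 -0.3] M [-0.02  0.01  0.  ] op 49.9
[ 5.32950676e+02 -4.76032484e+01  2.06892457e-01  1.00589072e+00]
61 [287.5 122.4] [286 115   4  16] [579.9 -37.9]
18 [273.5 128.5] [272 125   4   8] [570.5 -24.2]
22 [301.5 128.5] [300 125   4   8] [576.7 -53.9]
19 [261.7 136. ] [259 133   6   7] [560.  -12.9]
19 [313.9 135.7] [311 133   7   7] [571.9 -68.5]
30 [286.7 138.9] [285 135   4   9] [562.5 -40.1]
23 [253.3 146.5] [250 144   8   6] [546.9  -5.4]
22 [322.9 146.4] [320 144   7   6] [562.6 -80.5]
599 [285.  172.8] [279 147  13  53] [524.8 -44.6]
160 27 [282.70868043 148.89278699]
160 -27 [284.37802269 203.46083641]
153 27 [283.59312712 147.80471434]
153 -27 [285.17675297 201.22993407]
```

View pics/w9.png

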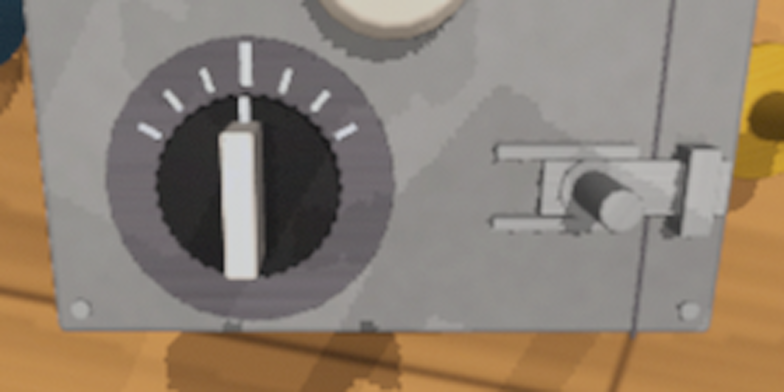

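Run:
```python
from fit import *
K=np.array([560.8,-179.6]);u=np.array([-np.sin(.205),np.cos(.205)])
arm.move_pose([*K,230],down(YA))
print(arm.move_l([*K,127.5],90,contact_N=6));st()
arm.grip(0);st("grip");arm.dwell(.2)
s0=arm.read_state()["position"]
for dd in(10,20,30,34,35,36,37):
    P=K+u*dd;r=arm.move_l([*P,127.5],40);arm.dwell(.1)
    s,_=st(f"{dd} {r}");f=s["contact_force"][:2]@u;print("travel %.1f f %.1f"%((s["position"]-s0)[:2]@u,f))
    if f<-12:break
```

```text
False
 t35.2 pos [ 561.4 -179.9  128.4] dial 1.571 F [-0.3 -1.1 -0.3] M [-0.01 -0.01  0.02] op 50.2
grip t35.6 pos [ 560.1 -179.9  128.2] dial 1.571 F [-4.5 -0.5  5.9] M [-0.06  0.79  0.  ] op 13.9
10 False t36.3 pos [ 558.1 -170.3  128.2] dial 1.571 F [-4.3 -0.4  4.8] M [-0.16  0.78 -0.04] op 14.0
travel 9.8 f 0.5
20 False t36.8 pos [ 556.1 -160.5  128.2] dial 1.571 F [-4.8 -0.8  4.5] M [-0.2   0.88 -0.01] op 14.0
travel 19.8 f 0.2
30 False t37.3 pos [ 554.1 -150.7  128.2] dial 1.571 F [-5.  -1.   5.1] M [-0.13  0.83 -0.01] op 14.1
travel 29.8 f -0.0
34 False t37.6 pos [ 553.3 -147.   128.3] dial 1.571 F [-5.2 -2.2  4.7] M [-0.26  0.78 -0.03] op 13.6
travel 33.7 f -1.1
35 False t38.0 pos [ 553.2 -146.3  128.2] dial 1.571 F [-4.4 -3.4  5.2] M [-0.46  0.73 -0.05] op 14.2
travel 34.3 f -2.4
36 False t38.4 pos [ 553.  -145.6  128.3] dial 1.571 F [-4.4 -3.5  4.2] M [-0.52  0.65  0.03] op 14.3
travel 35.0 f -2.6
37 False t38.7 pos [ 553.  -145.6  128.3] dial 1.571 F [-3.5 -7.6  1.7] M [-1.13  0.61  0.06] op 14.7
travel 35.1 f -6.8
```

Run:
```python
from fit import *
K=np.array([560.8,-179.6]);u=np.array([-np.sin(.205),np.cos(.205)])
P=K+u*38;arm.move_l([*P,127.5],20);arm.dwell(.1);s,_=st();print(s["contact_force"][:2]@u)
P=s["position"][:2]
arm.grip(50);arm.move_l([*P,240],100);st()
arm.move_pose([530,-85,300],tq(0));arm.dwell(.2)
p=arm.camera_params("wrist");im=arm.get_image("wrist");st()
cv2.imwrite("pics/w10.png",im[:,:,::-1])
print("expect knob top",proj(p,[*(K+35*u),155]),proj(p,[*K,155]))
print("dial bar",[o[1:3] for o in meas(im,p,D) if o[0]>300])
```

```text
t39.0 pos [ 553.  -145.5  128.3] dial 1.570 F [ -2.4 -11.1   1.6] M [-1.56  0.49  0.04] op 14.2
-10.366246235797918
 t40.8 pos [ 552.5 -145.3  239. ] dial 1.571 F [0.4 0.2 0.2] M [ 0.   -0.02 -0.07] op 50.0
 t42.5 pos [530.  -85.1 299.8] dial 0.000 F [0.4 0.5 0.6] M [-0.01 -0.01 -0.02] op 49.9
expect knob top [384.56113799 175.92546634] [420.046553   175.91769179]
dial bar [(array([284.1, 173.1]), array([278, 148,  13,  52], dtype=int32))]
```

View pics/w10.png

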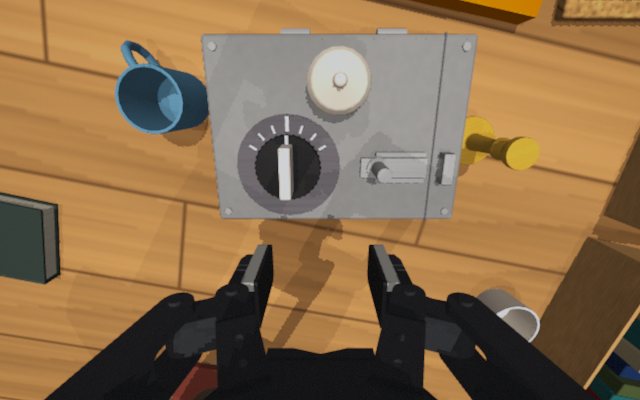

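The bolt is fully drawn: the knob's top is at (383,174), against a prediction of (384.6,175.9). The bowl, mug and candlestick are where they were. I'm handing the job in.

Run:
```python
from plant import arm
print(arm.finish_job())
```

```text
the job is handed in; nothing more can be done
None
```

The cash box is unlocked and I handed the job in, with the robot clear of everything, at about 42.5 s of the 72 s allowed.

- **Unpressed turns:** I turned the dial left to the second short mark (+0.698 rad in the picture) and paused. I then turned it right to the other second mark (−0.69 rad in the picture) and paused. It never came near the third mark.
- **Finding the gate:** Pressing with about 6 N and turning left, I felt the pin drop at about −0.04 rad.
- **Pushing the pin in:** It slid at about 3 N until a stop, roughly 7 mm down. The most I measured pressing it was about 8–9 N. The last close-up of the dial showed it still sunk after I let go.
- **Bolt:** I slid it by its knob 35.1 mm to its stop. The last picture shows the knob's top within 2 px of where full travel should put it.
- **Other objects:** The sugar bowl, mug and candlestick look unmoved in the last picture.

**One thing went less smoothly:** just after the drop I turned back right by 0.02 rad, and the pin bound against its gate. The wrist read up to 0.44 N m, or about 15 N on the pin against the 30 N limit, and a 13 N pull. I turned slightly left to ease it, back to about 0.1 N m, before pushing the pin in.

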